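Hold the last potato over the fondue pot with the tongs

ROBOT

A 6-joint arm with a two-finger parallel gripper is mounted at the origin on the work surface. World frame = base frame: x ahead of the robot, y to its left, z up, the work surface at z = 0. Lengths are in mm, angles in rad, forces in N, time in s.
With the tool pointing down it reaches from about 300 to 750 mm from the base axis. Payload 8.5 kg.
Tool frame: the origin (TCP) lies on the front face of the gripper's body, between the roots of the fingers; the fingertips stand 64 mm ahead of it and the grasp point (between the pads) lies robot.grasp_offset ahead of it (robot.grasp_offset is the distance from the TCP to the grasp point, in mm); z points along the fingers, y is the direction in which the jaws open and shut (so a half turn about z gives the same grasp; the last joint's range is limited). The gripper opens to 88 mm and grips with 3 to 60 N. Pads are 18 mm wide; open, the fingers measure 123 mm over their backs; the gripper's body (75 mm by 187 mm) begins 45 mm behind the grasp point.
Start: joints at [0.991, 0.381, 1.297, -0, 1.464, -0.215], TCP at [196.21, 513.792, 302.748] pointing down, gripper open.
Joint ranges: [-3.11, 3.11], [-0.89, 2.33], [0.22, 2.48], [-1.42, 4.56], [0.17, 2.85], [-2.88, 2.88]. Speed limits (rad/s): [2.39, 2.39, 3.14, 3.14, 3.14, 3.14].

INTERFACE

Orientations are given as a rotation vector (axis times angle).
In Python, from plant import robot gives the robot as it stands.
- The arm moves only by the tool play_rows, never from a script. Its argument "increments" is one flat list of numbers, 6 for each row, row after row: the shift along the tool's x, y, z in cm, then the turn, a rotation vector about the tool's x, y, z in rad. A call has 1 to 5 rows; each row is the pose to reach, as a shift and turn from the pose commanded when the call began, along the tool's axes at that moment; what a row does not reach only later rows make up. A row lasts 1/8 s, in which the tool goes at most 62.5 mm and 10.7 degrees, less where a joint would pass 70% of its speed; a pose out of reach is approached as far as the arm can. A call with a gripper value outside its range is refused whole. "claw" is the closure in counts, from 0 (fully open) to 255 (shut), set as the call begins (left out, the last holds). The fingers move at their own pace and stop on an object; "squeeze" is the grip in N (left out, the last holds). Time passes only in rows, so rows that repeat a pose let the fingers close. It gives the time, the measured TCP pose, the force and the opening at its end, in the units of the state.
- robot.get_obs(): the state, without advancing time (a new reading comes with each control period).
- robot.get_image(name): name is "side" or "top"; returns a dict with "img" (420x560x3 uint8, blue, green, red), "vertical_fov" (degrees; the focal length in pixels is half the picture's height over the tangent of half this angle, whatever the lens; pixels are square), "cx", "cy" (the principal point, pixels), "k1" (the pictures are not rectified: a ray, as slopes to the right and down, at radius r is drawn at 1 + k1 r^2 times it, then the intrinsics apply), "world_from_camera" (4x4, takes a point from camera to world coordinates). Camera axes: x right, y up, looking along -z (the intrinsics and any distortion apply to the point x, -y, -z); pixel columns grow to the right and rows downward; lengths in mm; the calibration is good to about 2 mm. A picture is of the moment at which its call begins. There is no depth.
- robot.sign_off(): hands the job in, once; it reports no verdict.
The state is a dict: "t": time; "q": joint angles; "dq": joint speeds; "tau": joint torques, N m; "tcp_pos": TCP position; "eef_rot": TCP orientation; "contact_force": force on the tool from outside, world axes, zero at the start; "ft_torque": the same for the moment, N m; "gripper_width": finger opening in mm.
Only numpy, scipy, OpenCV 4.12 (cv2) and the standard library are available. Lean on these libraries where they do the work, as an engineer would, in place of code of your own. Each camera call takes 0.05 s, during which the arm holds its last target. There are 200 camera calls.

TASK

The boiled potatoes are being put into the fondue pot to keep warm and one is still on the small plate: take up the kitchen tongs, close their jaws on that potato (do not touch the food with the gripper itself) and lift it off the plate. Finish while holding it still in the tongs over the middle of the pot, a few centimetres clear above the fork ring, ready to be lowered in when I say so: do not let go and do not put anything down. Leave the pot and its ring, the plate and everything else on the counter where they are.

Things in the scene. Friction and masses are not known exactly. Their poses are not given: they have to be found in the camera images.
- tongs: Steel kitchen tongs, 235 mm long, 0.12 kg, balanced near the grip, lying on their side on the counter, so the arms open and close level. Origin on the underside, midway between the arms, at the middle of the dark grip sleeves (the best place to grip). x points to the jaws, y to the left arm, z up. Hinge at x = -95 mm, hanging loop to x = -128 mm. Arms 24 mm high (z 2 to 26 mm); 56 mm wide over both arms here, unsqueezed.
- tongs_jaws (a point): Middle of the jaws, midway between them: x = 90 mm, z = 14 mm from the tongs' origin. Jaws are 28 mm high (z 0 to 28 mm), shallow cups 38 mm long. Gap inside: 88 mm free; 77 mm when the arms are squeezed at the origin to 50 mm outside width; 67 mm at 45 mm; they meet the potato's 42 mm width at about 32 mm and are nearly shut at 12 mm.
- tongs_left: Left arm of the tongs (+y side). Origin on its hinge, 95 mm behind and 6 mm left of the tongs' origin; turns clockwise from above, up to 0.23 rad, as the tongs are squeezed; axes are the tongs' own when fully open. The spring presses out on a finger at the origin with about 6 N when free, 9 N when closed on the potato; squeezing with 20 to 30 N holds the potato firmly.
- tongs_right: Right arm, the mirror image: hinge 95 mm behind and 6 mm right of the tongs' origin; turns anticlockwise from above as the tongs are squeezed, always by the same angle as the left arm. Steel, with a dark sleeve at the grip.
- potato: Small boiled potato, tan, nearly round: 42 mm across at its widest (19 mm above its underside), 40 mm high, about 0.05 kg, with a flattened underside. It sits on the small plate. Origin at the centre of its underside, z up. (Two more like it are already in the pot.)
- potato_center (a point): Centre of that potato, 20 mm above the middle of its underside.
- plate: Small round off-white melamine plate, 140 mm across; its flat floor (100 mm across) is 5 mm above the counter, its sloping rim ends 12 mm above the counter. Origin at the centre of its underside. Loose, 0.14 kg.
- pot: White ceramic insert pot with two ears, 176 mm across and 85 mm high (212 mm over the ears), standing on the round electric fondue base (192 mm across, 58 mm high, knob in front, about 18 mm proud). Origin at the centre of the pot's underside, 58 mm above the counter. Loose, 1.1 kg.
- fork_ring: Flat steel fork ring lying on the rim of the pot, 182 mm outside, 149 mm inside, with six pairs of short upright pins. Origin at its centre, level with the pot's rim, 143 mm above the counter. Loose, 0.16 kg.
- ring_top (a point): Centre of the fork ring at the height of its pin tops, 160 mm above the counter, on the axis of the pot. z up.
- pot_lid: White pot lid with a wooden knob, 152 mm across, 43 mm high, lying on its round wooden rest (170 mm across) at the far right. Leave alone.
- pepper_mill: Dark wooden pepper mill, 54 mm across, 160 mm high, at the far side. Leave alone.
- jar: Green glass jar with a steel cap, 72 mm across, 105 mm high, at the far side. Leave alone.
- garlic: White garlic bulb, 48 mm across, 47 mm high, with a pointed top. Leave alone.
- ramekin: Small blue ceramic bowl, 84 mm across, 45 mm high, at the far left. Leave alone.
- fondue_fork: Fondue fork, 270 mm long, 14 mm high, dark handle, lying on the counter at the left. Origin near its middle, x towards the prongs. Leave alone.
Mind the look-alikes: they are no part of the job. Leave any green or pink look-alike of the pot alone.

How it is judged:
By the outcome, as a careful person would: the job done as asked, in the order asked, and still so for the second after the job is handed in, while the arm keeps its last pose, push and grip.
It also fails if it takes over 51 s, if anything falls off the work surface, if the arm or the gripper's body presses on something with over 40 N, if the wrist force passes 120 N, or if a joint passes its speed limit or range.

## Working session

There is one attempt and no reset: what is moved stays moved. The work goes in short steps, Python scripts to look and compute and a tool call to move; the robot and the scene stay as the last step left them, time stands still between calls to the robot, and variables do not carry over. Pictures are saved under pics/ and viewed, about 8 in all and at most 12, crops included, and the job is handed in when it is done.

Besides the shell and the picture viewer there is one more tool, called after "Call:" as name(argument=value, ...) on one line, values as JSON. play_rows: Moves the arm, as the interface text tells. Its arguments: {"type":"object","properties":{"increments":{"type":"array"},"claw":{"type":"number"},"squeeze":{"type":"number"}},"required":["increments"]}

```bash
mkdir -p pics
cat > h.py <<'E'
import numpy as np, cv2
from plant import robot
from scipy.spatial.transform import Rotation as R
def K(d):
    f=d["img"].shape[0]/2/np.tan(np.radians(d["vertical_fov"]/2))
    return np.array([[f,0,d["cx"]],[0,f,d["cy"]],[0,0,1.]]),np.array([d["k1"],0,0,0,0.])
def ray(d,uv):
    k,D=K(d);s=cv2.undistortPoints(np.array(uv,float).reshape(-1,1,2),k,D).reshape(-1,2)
    T=np.array(d["world_from_camera"]);v=np.c_[s[:,0],-s[:,1],-np.ones(len(s))]@T[:3,:3].T
    return T[:3,3],v
def plane(d,uv,z):
    o,v=ray(d,uv);return o+v*((z-o[2])/v[:,2])[:,None]
def proj(d,P):
    k,D=K(d);T=np.linalg.inv(np.array(d["world_from_camera"]));p=np.atleast_2d(P)@T[:3,:3].T+T[:3,3]
    p=p*[1,-1,-1];return cv2.projectPoints(p,np.zeros(3),np.zeros(3),k,D)[0].reshape(-1,2)
E
python3 - <<'E'
from h import *
for n in("top","side"):
    d=robot.get_image(n);cv2.imwrite(f"pics/{n}0.png",d["img"]);T=d["world_from_camera"];print(n,d["vertical_fov"],d["k1"],np.round(T,2).tolist())
o=robot.get_obs();print(o["t"],o["tcp_pos"],o["eef_rot"],o["contact_force"],o["gripper_width"],robot.grasp_offset)
E
```

```text
top 52.18840526622359 -0.07584977503219001 [[0.01, 1.0, -0.1, 395.93], [-1.0, 0.01, 0.01, 15.41], [0.01, 0.1, 1.0, 1083.36], [0.0, 0.0, 0.0, 1.0]]
side 43.58579838866212 -0.15796079388948722 [[-0.98, 0.11, -0.17, 247.1], [-0.2, -0.62, 0.76, 1079.16], [-0.02, 0.77, 0.63, 1027.9], [0.0, 0.0, 0.0, 1.0]]
0.1 [196.13500881 513.6693809  302.21250971] [-5.69799900e-01 -3.08897727e+00  1.86556862e-03] [-0.51288572 -0.34248922  0.15445036] 88.40163018885242 45.3
```

View pics/top0.png

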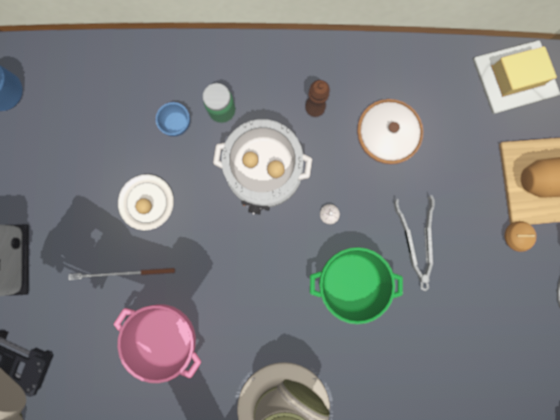

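View pics/side0.png

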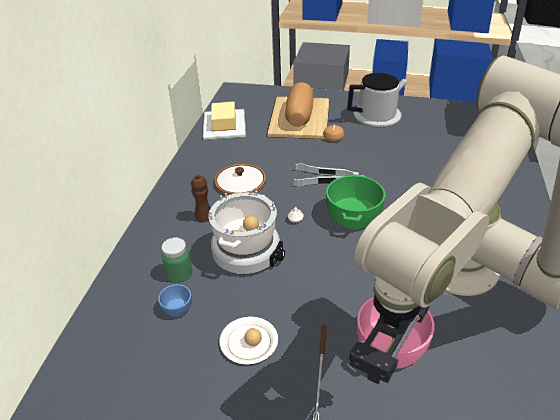

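The top view shows the tongs at about (395–435, 195–290) with the hinge nearest the robot. The plate is at (146,202) with the potato at (144,206), and the pot is at (263,162). The side view agrees. Next I'll measure these and zoom in on the tongs.

Run:
```python
from h import *
d=robot.get_image("top");im=d["img"];s=robot.get_image("side")
hsv=cv2.cvtColor(im,cv2.COLOR_BGR2HSV)
def blob(hs,m,roi):
    x0,y0,x1,y1=roi;z=np.zeros(m.shape,np.uint8);z[y0:y1,x0:x1]=m[y0:y1,x0:x1]
    c=max(cv2.findContours(z,cv2.RETR_EXTERNAL,cv2.CHAIN_APPROX_NONE)[0],key=cv2.contourArea);return cv2.minEnclosingCircle(c),cv2.contourArea(c)
tan=lambda i:cv2.inRange(cv2.cvtColor(i,cv2.COLOR_BGR2HSV),(8,90,90),(28,255,255))
p=blob(0,tan(im),(115,170,180,235));print("pot top",p)
ps=blob(0,tan(s["img"]),(215,315,285,365));print("potato side",ps)
print(plane(d,[p[0][0]],25),plane(s,[ps[0][0]],25))
o1,v1=ray(d,[p[0][0]]);o2,v2=ray(s,[ps[0][0]]);A=np.c_[v1[0],-v2[0]];t=np.linalg.lstsq(A,o2-o1,rcond=None)[0];print("tri",o1+v1[0]*t[0],o2+v2[0]*t[1])
w=cv2.inRange(hsv,(0,0,150),(180,255,255))
b=blob(0,w,(105,165,185,240));print("plate",b,plane(d,[b[0][0]],12))
g=cv2.inRange(hsv,(0,0,105),(180,60,255));b=blob(0,g,(205,110,320,215));print("pot",b)
cv2.imwrite("pics/z.png",np.vstack([np.hstack([cv2.resize(im[185:300,385:450],None,fx=5,fy=5,interpolation=2),cv2.resize(im[105:220,205:300],None,fx=5,fy=5,interpolation=2)[:, :455]])]))
cv2.imwrite("pics/zs.png",cv2.resize(s["img"][155:195,285:365],None,fx=9,fy=9,interpolation=2))
```

```text
pot top (((143.11972045898438, 205.82394409179688), 7.216294765472412), 143.5)
potato side (((252.5, 336.6176452636719), 8.74731731414795), 207.5)
[[496.185053   355.05918092  25.        ]] [[494.32133867 354.58305464  25.        ]]
tri [496.14912713 354.93746614  25.37926446] [494.29256414 354.66738765  25.11672688]
plate (((145.0, 202.0), 28.653196334838867), 2439.0) [[507.16479302 354.8287622   12.        ]]
pot (((262.0, 162.0), 77.1557846069336), 10876.5)
```

View pics/z.png

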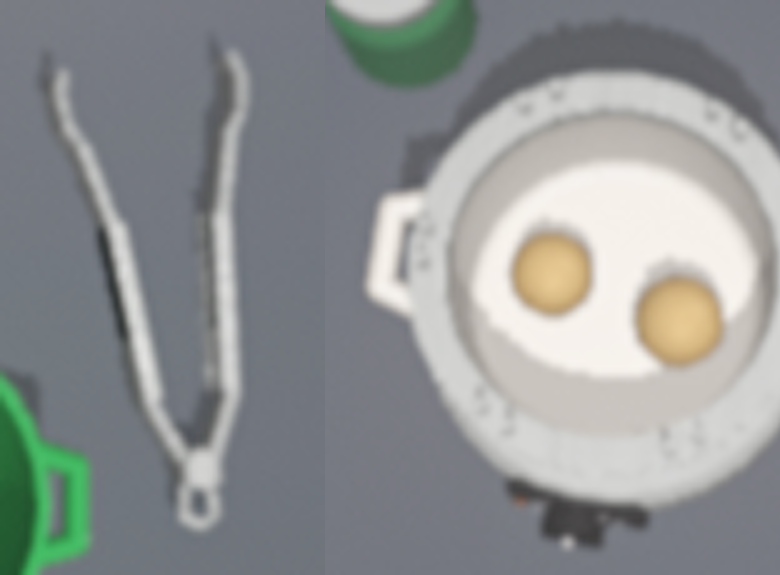

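View pics/zs.png

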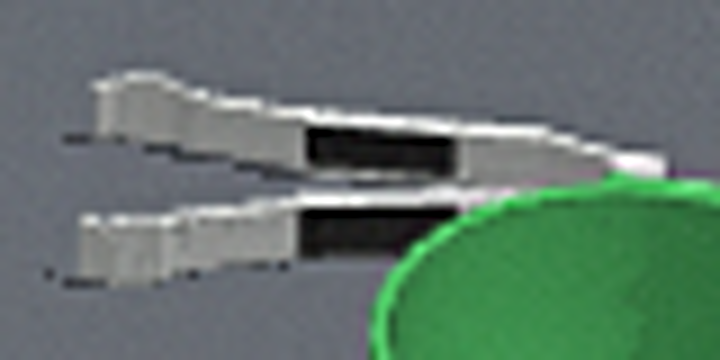

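The zoom shows the hinge block at (425.6,278.6), the jaw tips at (397,199.5) and (432,196), and the ring outline spanning columns 222–303 and rows 119–206. The dark sleeves run alongside the middle of the arms.

Run:
```python
from h import *
d=robot.get_image("top")
c=lambda x,y:(385+x/5-.4,185+y/5-.4)
pts=[c(62,72),c(235,55),c(203,468),c(198,525)]
W=plane(d,pts,27);print(W.round(1))
mid=(W[0]+W[1])/2;ax=mid-W[2];L=np.linalg.norm(ax[:2]);yaw=np.arctan2(ax[1],ax[0]);ax/=L
print("len",L,"yaw",yaw)
for o in(mid-ax*109,W[2]+ax*95):print(o)
o=(mid-ax*109+W[2]+ax*95)/2;y=np.array([-ax[1],ax[0],0])
P=[o+ax*a+y*b for a,b in((0,28),(0,-28),(109,46),(109,-46),(-95,0),(-128,0))];P=[[p[0],p[1],26] for p in P]
pp=proj(d,P);print(((pp-[385,185]+.4)*5).round(0).tolist())
print("pot",plane(d,[(262.7,162.5)],145))
for n,x in(("green",(356,286)),("garlic",(330,214)),("pink",(157,343)),("jar",(217,93)),("ramekin",(173,119)),("fork",(122,273))):print(n,plane(d,[x],60 if n in("green","pink") else 20).round(0))
q=robot.get_obs();Rm=R.from_rotvec(q["eef_rot"]).as_matrix();print(Rm.round(3))
```

```text
[[ 519.9 -278.4   27. ]
 [ 529.5 -366.9   27. ]
 [ 323.8 -346.5   27. ]
 [ 295.9 -343.6   27. ]]
len 202.2466771679293 yaw 0.11809007837587272
[ 416.43670429 -335.46890797   27.        ]
[ 418.17781605 -335.26233884   27.        ]
[[123.0, 285.0], [232.0, 272.0], [58.0, 72.0], [237.0, 52.0], [203.0, 470.0], [211.0, 537.0]]
pot [[584.35908769  53.492823   145.        ]]
green [[ 307. -168.   60.]]
garlic [[ 481. -111.   20.]]
pink [[169. 300.  60.]]
jar [[790. 179.  20.]]
ramekin [[720. 290.  20.]]
fork [[329. 403.  20.]]
[[-0.934  0.357 -0.   ]
 [ 0.357  0.934 -0.   ]
 [ 0.    -0.001 -1.   ]]
```

```bash
cat >> h.py <<'E'
def pose(x,y,z,yaw):
    c,s=np.cos(yaw),np.sin(yaw);T=np.eye(4);T[:3,:3]=[[c,s,0],[s,-c,0],[0,0,-1]];T[:3,3]=x,y,z;return T
def cur():
    o=robot.get_obs();T=np.eye(4);T[:3,:3]=R.from_rotvec(o["eef_rot"]).as_matrix();T[:3,3]=o["tcp_pos"];return T
def inc(A,B):
    D=np.linalg.inv(A)@B;return np.r_[D[:3,3]/10,R.from_matrix(D[:3,:3]).as_rotvec()].round(3).tolist()
def chain(*ps,start=None):
    A=cur() if start is None else start
    for p in ps:
        B=pose(*p);print(p,inc(A,B));A=B
E
python3 -c "
from h import *
chain((380,270,300,1.89),(430,-30,300,1.0),(417.3,-335.4,160,.118))"
```

```text
(380, 270, 300, 1.89) [-25.868, -16.212, 0.255, -0.001, 0.0, 0.887]
(430, -30, 300, 1.0) [-30.054, -4.667, 0.0, 0.0, 0.0, 0.89]
(417.3, -335.4, 160, 0.118) [-26.385, 15.432, 14.0, 0.0, 0.0, 0.882]
```

Call:
play_rows(increments=[-5.2, -3.2, 0, 0, 0, 0.18, -10.4, -6.4, 0, 0, 0, 0.36, -15.6, -9.6, 0, 0, 0, 0.54, -20.7, -13, 0.1, 0, 0, 0.72, -25.87, -16.2, 0.2, 0, 0, 0.887], claw=0)

```text
t: 0.88
tcp_pos: [380.9, 268.4, 300.8]
eef_rot: [1.847, 2.541, 0.0]
contact_force: [0.2, 0.3, -0.2]
gripper_width: 88.0
```

Call:
play_rows(increments=[-6, -0.9, 0, 0, 0, 0.18, -12, -1.9, 0, 0, 0, 0.36, -18, -2.8, 0, 0, 0, 0.54, -24, -3.7, 0, 0, 0, 0.72, -30, -4.67, 0, 0, 0, 0.89])

```text
t: 1.5
tcp_pos: [429.8, -31.1, 300.9]
eef_rot: [2.761, 1.499, 0.001]
contact_force: [0.6, 1.5, -0.6]
gripper_width: 88.3
```

Call:
play_rows(increments=[-5.3, 3.1, 2.8, 0, 0, 0.18, -10.5, 6.2, 5.6, 0, 0, 0.36, -15.8, 9.3, 8.4, 0, 0, 0.54, -21.1, 12.4, 11.2, 0, 0, 0.72, -26.4, 15.4, 14, 0, 0, 0.882])

```text
t: 2.12
tcp_pos: [417.5, -315.2, 169.8]
eef_rot: [3.136, 0.176, 0.0]
contact_force: [1.6, -0.8, -0.1]
gripper_width: 88.1
```

Call:
play_rows(increments=[0, 0, 0, 0, 0, 0, 0, 0, 0, 0, 0, 0])

```text
t: 2.38
tcp_pos: [417.8, -312.8, 170.6]
eef_rot: [-3.135, -0.186, 0.0]
contact_force: [0.0, 0.3, 0.3]
gripper_width: 87.9
```

Run:
```python
from h import *
o=robot.get_obs();print(o["tcp_pos"],o["eef_rot"],o["q"])
t=robot.get_image("top")["img"];s=robot.get_image("side")["img"]
cv2.imwrite("pics/c1.png",np.hstack([cv2.resize(t[180:300,370:480],None,fx=3.6,fy=3.6),cv2.resize(s[90:210,270:380],None,fx=3.6,fy=3.6)]))
```

```text
[ 417.7629047  -312.82470648  170.63529835] [-3.13544764e+00 -1.85985188e-01  4.18714845e-04] [-8.69882479e-01  4.71027871e-01  1.57465640e+00  1.86315715e-04
  1.09657570e+00  5.82333659e-01]
```

View pics/c1.png

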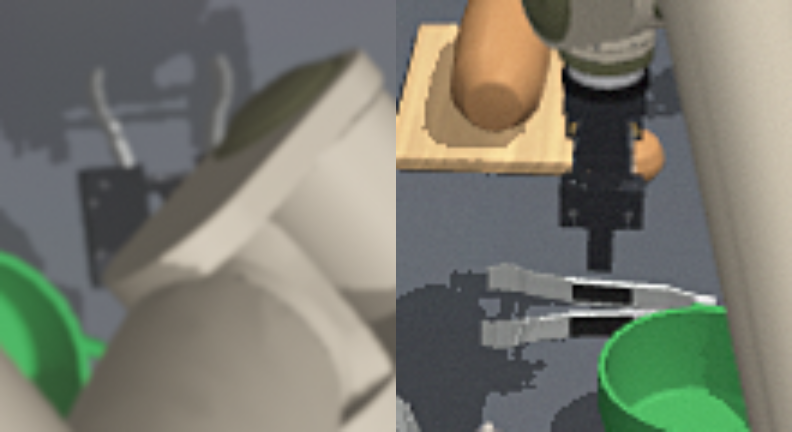

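The side view shows the gripper above the sleeves, whose middles are near side pixels (327,172) and (327,181). I'll check the tongs' origin against those sleeves and work out the descent.

Run:
```python
from h import *
s=robot.get_image("side");ax=np.array([np.cos(.118),np.sin(.118),0]);y=np.array([-ax[1],ax[0],0])
o=np.array([417.3,-335.4,14])
print("pred",proj(s,[o-26*y,o+28*y]),"seen",(285+380/9,155+151/9))
# left sleeve near-face corner visible: left end at px (299,232)
W=plane(s,[(285+380/9,155+151/9)],14);print("right sleeve mid in tongs frame",[(W[0]-o)@ax,(W[0]-o)@y])
W=plane(s,[(285+298/9,155+232/9)],14);print("left sleeve front end",[(W[0]-o)@ax,(W[0]-o)@y])
chain((417.3,-335.4,120,.118),(417.3,-335.4,69,.118))
```

```text
pred [[326.36098267 170.85414756]
 [326.01868995 180.30349431]] seen (327.22222222222223, 171.77777777777777)
right sleeve mid in tongs frame [np.float64(-2.9902147777835606), np.float64(-20.77031249301568)]
left sleeve front end [np.float64(25.772293363356383), np.float64(32.07638994962694)]
(417.3, -335.4, 120, 0.118) [-0.367, 2.292, 5.141, 0.001, -0.001, 0.002]
(417.3, -335.4, 69, 0.118) [0.0, 0.0, 5.1, 0.0, 0.0, -0.0]
```

Call:
play_rows(increments=[-0.2, 1.1, 1.5, 0, 0, 0, -0.4, 2.2, 3, 0, 0, 0, -0.4, 2.2, 5, 0, 0, 0, -0.4, 2.2, 5.1, 0, 0, 0, -0.4, 2.2, 5.1, 0, 0, 0])

```text
t: 3.15
tcp_pos: [416.5, -335.8, 119.6]
eef_rot: [-3.136, -0.185, 0.0]
contact_force: [0.6, -0.4, 0.8]
gripper_width: 88.5
```

Call:
play_rows(increments=[0, 0, 1.5, 0, 0, 0, 0, 0, 3, 0, 0, 0, 0, 0, 4.5, 0, 0, 0, 0, 0, 5.1, 0, 0, 0, 0, 0, 5.1, 0, 0, 0])

```text
t: 3.78
tcp_pos: [416.4, -335.5, 68.2]
eef_rot: [-3.135, -0.185, 0.001]
contact_force: [0.8, -0.5, 0.2]
gripper_width: 87.7
```

Call:
play_rows(increments=[0, 0, 0, 0, 0, 0, 0, 0, 0, 0, 0, 0, 0, 0, 0, 0, 0, 0, 0, 0, 0, 0, 0, 0, 0, 0, 0, 0, 0, 0], claw=119, squeeze=25)

```text
t: 4.4
tcp_pos: [416.6, -335.6, 68.8]
eef_rot: [3.136, 0.185, 0.001]
contact_force: [1.1, 0.5, 3.2]
gripper_width: 47.3
```

Call:
play_rows(increments=[0, 0, 0, 0, 0, 0, 0, 0, 0, 0, 0, 0])

```text
t: 4.65
tcp_pos: [416.6, -335.6, 68.8]
eef_rot: [3.136, 0.185, 0.001]
contact_force: [1.6, 0.7, 3.6]
gripper_width: 46.9
```

Call:
play_rows(increments=[0, 0, -0.5, 0, 0, 0, 0, 0, -1.5, 0, 0, 0, 0, 0, -3, 0, 0, 0, 0, 0, -5, 0, 0, 0, 0, 0, -8, 0, 0, 0])

```text
t: 5.28
tcp_pos: [416.3, -335.3, 149.8]
eef_rot: [-3.136, -0.185, 0.001]
contact_force: [-0.3, 0.7, -0.9]
gripper_width: 47.2
```

Call:
play_rows(increments=[0, 0, -4, 0, 0, 0, 0, 0, -8, 0, 0, 0, 0, 0, -12, 0, 0, 0, 0, 0, -15, 0, 0, 0, 0, 0, -16, 0, 0, 0])

```text
t: 5.9
tcp_pos: [416.4, -335.4, 310.9]
eef_rot: [3.133, 0.185, 0.003]
contact_force: [-0.6, -0.3, -1.8]
gripper_width: 47.0
```

Run:
```python
from h import *
o=robot.get_obs();print(o["tcp_pos"],o["contact_force"],o["gripper_width"])
t=robot.get_image("top")["img"];s=robot.get_image("side")["img"]
cv2.imwrite("pics/c2.png",np.hstack([cv2.resize(t[150:290,370:500],None,fx=3,fy=3),cv2.resize(s[70:210,250:380],None,fx=3,fy=3)]))
chain((430,-100,308,.118+.6),(421,180,300,.6),(421.2,304.2,160,.6))
```

```text
[ 416.38557825 -335.42208278  310.93823301] [-0.63748728 -0.30283632 -1.76566563] 47.033544625864174
(430, -100, 308, 0.718) [4.121, -23.22, 0.106, 0.001, -0.0, -0.6]
(421, 180, 300, 0.6) [17.743, -21.68, 0.8, 0.0, 0.0, 0.118]
(421.2, 304.2, 160, 0.6) [7.029, -10.239, 14.0, 0.0, 0.0, -0.0]
```

View pics/c2.png

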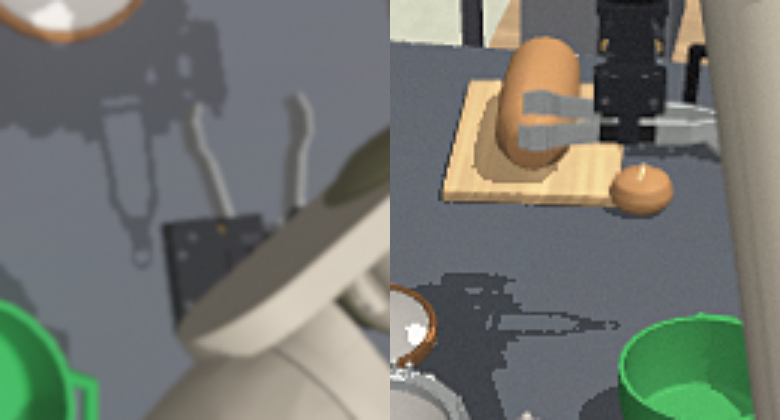

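The tongs are off the counter and look level. The jaw tips are at top pixels (435,185) and (469,182). Now I'll compute where the jaws sit in the tool frame.

Run:
```python
from h import *
T=cur();d=robot.get_image("top");s=robot.get_image("side")
W=plane(d,[(435,185),(469.3,182.3)],270);L=(np.c_[W,np.ones(2)]@np.linalg.inv(T).T)[:,:3];print(L.round(1))
# side: front tips of near (left) & far jaw, mid height
for u in((250+(520-390)/3,70+136/3),(250+(524-390)/3,70+103/3)):
    W=plane(s,[u],256);print((np.linalg.inv(T)@np.r_[W[0],1]).round(1))
for y in(38,-38):
    for x in(109,71,-95):
        P=T@[x,y,54.8,1];p=proj(s,[P[:3]])[0];print(x,y,((p-[250,70])*3+[390,0]).round(0))
```

```text
[[108.3 -36.8  39.3]
 [106.4  32.5  39.4]]
[104.9 -35.   53.3   1. ]
[105.7  35.3  53.4   1. ]
109 38 [521. 103.]
71 38 [558. 104.]
-95 38 [718. 108.]
109 -38 [516. 139.]
71 -38 [554. 140.]
-95 -38 [721. 144.]
```

Jaw tips are at tool x≈107 and y≈0, so the tongs are level. The jaw middle is at about (88, 0, 55) in the tool frame. Carrying over to the plate.

Call:
play_rows(increments=[0.5, -3, 0, 0, 0, -0.08, 1.3, -8, 0, 0, 0, -0.2, 2.3, -13.5, 0, 0, 0, -0.34, 3.4, -19, 0, 0, 0, -0.48, 4.1, -23.2, 0.1, 0, 0, -0.6])

```text
t: 6.72
tcp_pos: [429.4, -98.2, 306.6]
eef_rot: [-2.937, -1.11, 0.002]
contact_force: [1.1, -0.5, -1.0]
gripper_width: 46.8
```

Call:
play_rows(increments=[3.5, -4.4, 0.2, 0, 0, 0.02, 7.2, -8.8, 0.4, 0, 0, 0.05, 11, -13.4, 0.6, 0, 0, 0.08, 15, -18.2, 0.8, 0, 0, 0.11, 17.7, -21.7, 0.8, 0, 0, 0.118])

```text
t: 7.35
tcp_pos: [419.7, 181.8, 298.4]
eef_rot: [-3.0, -0.929, 0.004]
contact_force: [0.5, 0.2, -0.3]
gripper_width: 47.0
```

```bash
python3 -c "
from h import *
o=robot.get_obs();print(o['tcp_pos'],o['contact_force'],o['gripper_width'])
chain((422.9,305.3,170,.6),(422.9,305.3,82,.6))"
```

```text
[419.65324385 181.80129021 298.35033904] [ 0.47995751  0.22927915 -0.31260038] 46.99212635425972
(422.9, 305.3, 170, 0.6) [7.277, -9.989, 12.831, -0.001, 0.002, 0.001]
(422.9, 305.3, 82, 0.6) [0.0, 0.0, 8.8, 0.0, 0.0, -0.0]
```

Call:
play_rows(increments=[1.4, -2, 2, 0, 0, 0, 3.4, -4.7, 5.5, 0, 0, 0, 5.5, -7.6, 9.5, 0, 0, 0, 7, -9.6, 12.3, 0, 0, 0, 7.3, -10, 12.8, 0, 0, 0])

```text
t: 7.98
tcp_pos: [423.2, 303.8, 169.0]
eef_rot: [3.0, 0.93, -0.009]
contact_force: [-1.0, -0.1, -0.8]
gripper_width: 47.1
```

Run:
```python
from h import *
o=robot.get_obs();print(o["tcp_pos"],o["eef_rot"],o["gripper_width"])
d=robot.get_image("top");s=robot.get_image("side")
T=cur();print("jaw mid",(T@[88,0,54.8,1]).round(1))
cv2.imwrite("pics/c3.png",np.hstack([cv2.resize(d["img"][140:280,90:220],None,fx=3,fy=3),cv2.resize(s["img"][240:380,190:320],None,fx=3,fy=3)]))
```

```text
[423.22672457 303.83704479 169.01318543] [ 3.00005809  0.93049386 -0.00867791] 47.13226676231162
jaw mid [496.6 352.8 116.1   1. ]
```

View pics/c3.png

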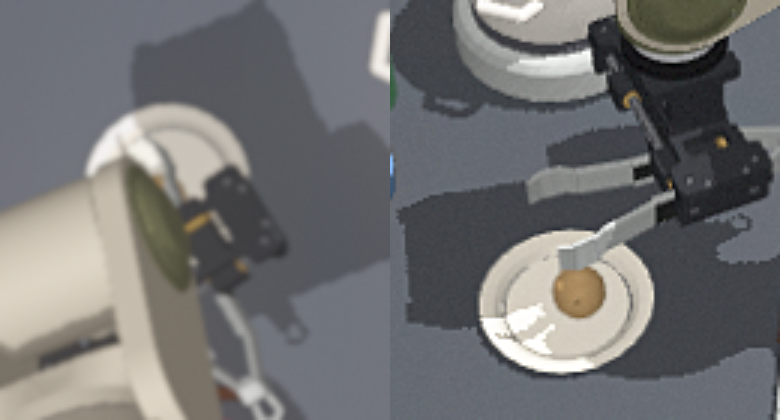

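The potato and plate are undisturbed. In the side view the jaw tips are at about (248,326) and (237,303), above and behind the potato at (252,337). I'll check the jaw middle, then descend.

Run:
```python
from h import *
T=cur();s=robot.get_image("side")
for u in((190+172/3,240+258/3),(190+139/3,240+187/3)):
    W=plane(s,[u],114);print((np.linalg.inv(T)@np.r_[W[0],1]).round(1))
chain((422.9,305.6,82,.6))
```

```text
[105.7 -36.7  56.9   1. ]
[105.6  37.5  56.9   1. ]
(422.9, 305.6, 82, 0.6) [0.031, -0.314, 8.987, 0.0, 0.0, -0.0]
```

Call:
play_rows(increments=[0, -0.2, 2, 0, 0, 0, 0, -0.2, 4, 0, 0, 0, 0, -0.2, 5.5, 0, 0, 0, 0, -0.2, 6, 0, 0, 0, 0, -0.2, 6, 0, 0, 0])

```text
t: 8.75
tcp_pos: [423.4, 304.8, 112.0]
eef_rot: [-3.002, -0.928, -0.001]
contact_force: [-0.7, -0.0, -0.2]
gripper_width: 47.4
```

Call:
play_rows(increments=[0, 0, 0.7, 0, 0, 0, 0, 0, 1.4, 0, 0, 0, 0, 0, 2.1, 0, 0, 0, 0, 0, 2.7, 0, 0, 0, 0, 0, 2.7, 0, 0, 0])

```text
t: 9.38
tcp_pos: [423.0, 304.9, 84.1]
eef_rot: [3.001, 0.928, -0.002]
contact_force: [0.8, 0.6, -1.4]
gripper_width: 46.9
```

Run:
```python
from h import *
o=robot.get_obs();print(o["tcp_pos"],o["eef_rot"],o["gripper_width"],o["contact_force"])
s=robot.get_image("side")
T=cur();print("jaw mid",(T@[87,0,54.8,1]).round(1))
cv2.imwrite("pics/c4.png",cv2.resize(s["img"][280:380,190:320],None,fx=5,fy=5))
```

```text
[423.01964411 304.88493463  84.08928013] [ 3.00130048e+00  9.28025673e-01 -1.71474222e-03] 46.910788716259916 [ 0.77255551  0.55940536 -1.36959725]
jaw mid [494.9 354.1  29.6   1. ]
```

View pics/c4.png

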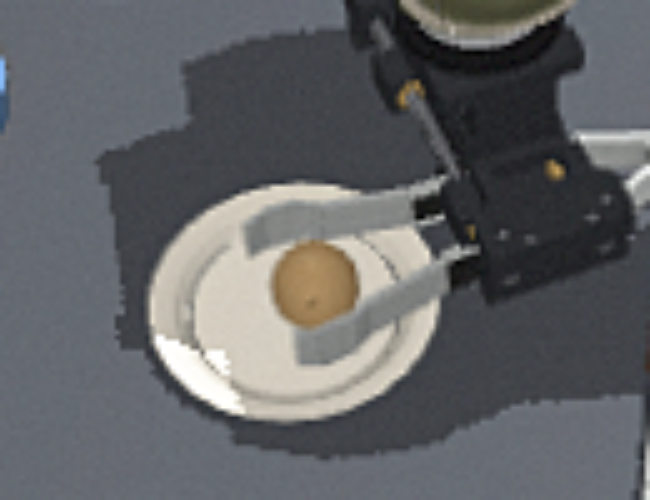

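The side view shows the potato at crop (316,285), midway between the jaw cups at (331,335) and (285,230). I'll lower by 2 mm and close gradually.

Call:
play_rows(increments=[0, 0, 0.1, 0, 0, 0, 0, 0, 0.2, 0, 0, 0, 0, 0, 0.2, 0, 0, 0, 0, 0, 0.2, 0, 0, 0], claw=150, squeeze=25)

```text
t: 9.93
tcp_pos: [423.2, 304.9, 82.7]
eef_rot: [-3.001, -0.928, -0.0]
contact_force: [0.1, -0.1, -1.1]
gripper_width: 36.2
```

Call:
play_rows(increments=[0, 0, 0, 0, 0, 0, 0, 0, 0, 0, 0, 0, 0, 0, 0, 0, 0, 0], claw=165)

```text
t: 10.3
tcp_pos: [423.2, 305.0, 82.6]
eef_rot: [3.001, 0.928, 0.0]
contact_force: [0.8, 0.5, -1.6]
gripper_width: 31.7
```

Call:
play_rows(increments=[0, 0, 0, 0, 0, 0, 0, 0, 0, 0, 0, 0, 0, 0, 0, 0, 0, 0, 0, 0, 0, 0, 0, 0], claw=210)

```text
t: 10.8
tcp_pos: [423.2, 305.0, 82.6]
eef_rot: [-3.001, -0.928, -0.0]
contact_force: [-0.3, 0.5, -0.9]
gripper_width: 32.2
```

Run:
```python
from h import *
o=robot.get_obs();print(o["tcp_pos"],o["eef_rot"],o["gripper_width"],o["contact_force"])
s=robot.get_image("side")
cv2.imwrite("pics/c5.png",cv2.resize(s["img"][280:380,190:320],None,fx=5,fy=5))
```

```text
[423.20920432 304.96671446  82.61323715] [-3.00136571e+00 -9.28072684e-01 -5.05918403e-05] 32.169753678208565 [-0.27656403  0.49308405 -0.89815629]
```

View pics/c5.png

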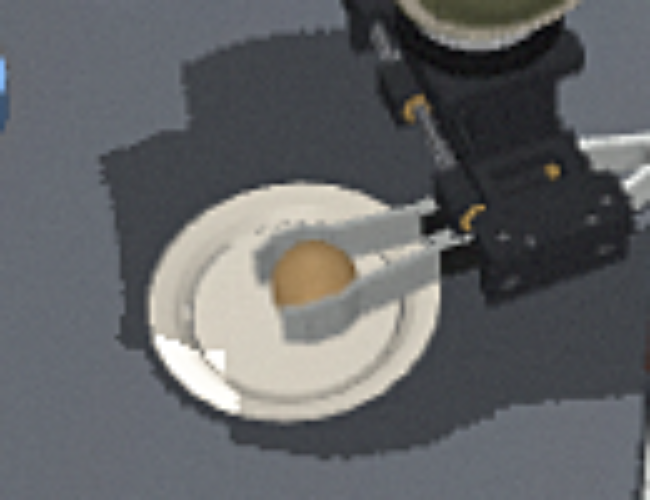

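The jaws have closed on the potato at a width of 32 mm, with the plate unmoved. Lifting.

Call:
play_rows(increments=[0, 0, -0.4, 0, 0, 0, 0, 0, -1.2, 0, 0, 0, 0, 0, -2.4, 0, 0, 0, 0, 0, -4, 0, 0, 0, 0, 0, -6, 0, 0, 0], squeeze=28)

```text
t: 11.48
tcp_pos: [423.1, 304.9, 143.8]
eef_rot: [3.001, 0.928, 0.0]
contact_force: [0.4, -0.5, -1.3]
gripper_width: 31.9
```

Call:
play_rows(increments=[0, 0, -3, 0, 0, 0, 0, 0, -6.5, 0, 0, 0, 0, 0, -10.5, 0, 0, 0, 0, 0, -14, 0, 0, 0, 0, 0, -15.5, 0, 0, 0])

```text
t: 12.1
tcp_pos: [423.1, 304.9, 300.6]
eef_rot: [-3.001, -0.928, -0.006]
contact_force: [-0.1, 0.4, -1.4]
gripper_width: 31.7
```

Run:
```python
from h import *
o=robot.get_obs();print(o["tcp_pos"],o["eef_rot"],o["gripper_width"],o["contact_force"])
d=robot.get_image("top");s=robot.get_image("side")
cv2.imwrite("pics/c6.png",s["img"][180:400,100:420])
# ring centre from side: outermost ring edges
cv2.imwrite("pics/c6b.png",cv2.resize(s["img"][185:275,200:290],None,fx=6,fy=6))
T=cur();t=proj(s,[(T@[88,0,57.6,1])[:3]])[0].round(0);print("expected potato px",t)
m=cv2.inRange(cv2.cvtColor(s["img"],cv2.COLOR_BGR2HSV),(8,90,90),(28,255,255))
for c in cv2.findContours(m,0,2)[0]:
    if cv2.contourArea(c)>40:print(cv2.contourArea(c),cv2.minEnclosingCircle(c))
chain((455,190,300,.4),(497.8,36,300,.2),(497.8,36,273,.2))
th=np.linspace(0,2*np.pi,12,False);C=np.c_[584.4+91*np.cos(th),53.5+91*np.sin(th),0*th+145]
print(((proj(s,C)-[200,185])*6).round(0).tolist())
```

```text
[423.08407087 304.91504281 300.56551015] [-3.00103408 -0.92802969 -0.00600889] 31.68918433158707 [-0.0918777   0.37778955 -1.44776696]
expected potato px [245. 272.]
151.0 ((245.3148193359375, 271.6851806640625), 9.868396759033203)
143.5 ((250.4310302734375, 223.15516662597656), 7.656712532043457)
81.0 ((198.53448486328125, 180.84483337402344), 6.865758419036865)
94.0 ((237.45652770996094, 177.4130401611328), 23.510234832763672)
260.5 ((223.0, 116.0), 17.80459213256836)
205.5 ((358.5, 77.5), 14.089102745056152)
1508.5 ((293.9828186035156, 101.58369445800781), 35.63900375366211)
169.5 ((485.0, 36.0), 25.495197296142578)
2296.0 ((364.5, 26.0), 85.59361267089844)
(455, 190, 300, 0.4) [-3.87, 11.287, -0.014, 0.0, -0.004, 0.2]
(497.8, 36, 300, 0.2) [-2.055, 15.851, 0.0, 0.0, 0.0, 0.2]
(497.8, 36, 273, 0.2) [0.0, 0.0, 2.7, 0.0, 0.0, -0.0]
[[71.0, 145.0], [66.0, 212.0], [117.0, 271.0], [211.0, 303.0], [323.0, 297.0], [418.0, 255.0], [468.0, 190.0], [463.0, 123.0], [407.0, 70.0], [318.0, 44.0], [216.0, 49.0], [126.0, 86.0]]
```

View pics/c6b.png

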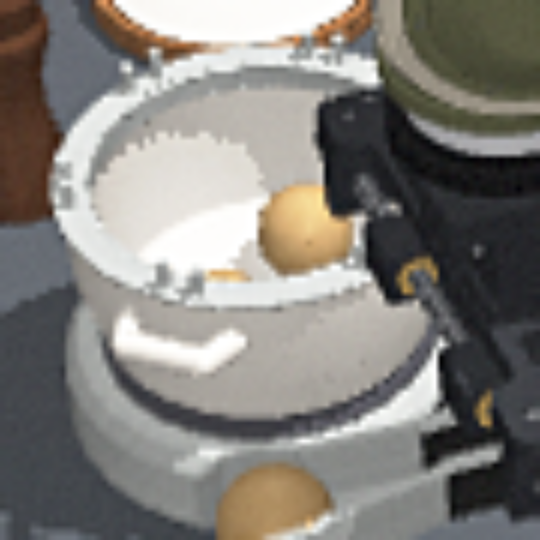

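The potato is up in the tongs at side pixel (245,272), exactly where predicted. The ring outline matches my pot centre to about 2 mm, so I'm moving over the pot.

Call:
play_rows(increments=[-0.3, 1, 0, 0, 0, 0.02, -1, 3, 0, 0, 0, 0.05, -2, 5.8, 0, 0, 0, 0.1, -3, 8.6, 0, 0, 0, 0.15, -3.9, 11.3, 0, 0, 0, 0.2])

```text
t: 12.82
tcp_pos: [454.7, 188.1, 296.7]
eef_rot: [3.08, 0.619, -0.003]
contact_force: [0.1, -0.9, -1.6]
gripper_width: 31.7
```

```bash
python3 -c "
from h import *
print(cur()[:3,3],robot.get_obs()['gripper_width'])
chain((499.3,36,300,.2))"
```

```text
[454.72528775 188.08111057 296.69008983] 31.67616237324781
(499.3, 36, 300, 0.2) [-1.77, 15.749, -0.332, -0.0, 0.002, 0.197]
```

Call:
play_rows(increments=[-0.4, 3.4, 0, 0, 0, 0.04, -0.8, 7, 0, 0, 0, 0.09, -1.3, 10.8, 0, 0, 0, 0.14, -1.7, 14, 0, 0, 0, 0.18, -1.8, 15.8, 0, 0, 0, 0.2])

```text
t: 13.45
tcp_pos: [499.7, 35.4, 296.8]
eef_rot: [-3.126, -0.309, 0.003]
contact_force: [-0.4, 0.4, -1.1]
gripper_width: 31.8
```

Call:
play_rows(increments=[0, 0, 0, 0, 0, 0, 0, 0, 0.5, 0, 0, 0, 0, 0, 1.3, 0, 0, 0, 0, 0, 2, 0, 0, 0, 0, 0, 2.3, 0, 0, 0])

```text
t: 14.08
tcp_pos: [499.5, 37.5, 274.0]
eef_rot: [-3.126, -0.314, 0.002]
contact_force: [0.4, -0.8, -1.8]
gripper_width: 31.9
```

Call:
play_rows(increments=[0, 0, 0, 0, 0, 0, 0, 0, 0, 0, 0, 0, 0, 0, 0, 0, 0, 0, 0, 0, 0, 0, 0, 0])

```text
t: 14.58
tcp_pos: [499.7, 37.1, 274.7]
eef_rot: [3.126, 0.313, 0.0]
contact_force: [-0.8, 0.1, -1.9]
gripper_width: 31.9
```

Run:
```python
from h import *
o=robot.get_obs();print(o["tcp_pos"],o["eef_rot"],o["gripper_width"],o["contact_force"],np.abs(o["dq"]).max())
d=robot.get_image("top");s=robot.get_image("side")
T=cur();P=(T@[88,0,57.6,1])[:3];print("potato centre est",P.round(1),proj(s,[P]),proj(d,[P]))
cv2.imwrite("pics/c7.png",np.hstack([cv2.resize(d["img"][80:260,110:310],None,fx=2,fy=2),cv2.resize(s["img"][150:330,180:380],None,fx=2,fy=2)]))
tan=lambda i:cv2.inRange(cv2.cvtColor(i,cv2.COLOR_BGR2HSV),(8,90,90),(28,255,255))
for n,i,a in(("t",d,(220,110,320,215)),("s",s,(190,150,330,300))):
    m=tan(i["img"])[a[1]:a[3],a[0]:a[2]]
    for c in cv2.findContours(m,0,2)[0]:
        if cv2.contourArea(c)>40:(x,y),r=cv2.minEnclosingCircle(c);print(n,x+a[0],y+a[1],r,cv2.contourArea(c))
```

```text
[499.73838027  37.08899162 274.71964385] [3.12588452e+00 3.13204780e-01 3.30591368e-04] 31.933338150699306 [-0.79682034  0.08734768 -1.8574335 ] 0.0031829160553668518
potato centre est [586.   54.5 217.1] [[241.84617893 191.33864444]] [[260.88236561 154.77657474]]
s 250.16666793823242 223.16666412353516 7.835203647613525 157.0
s 242.0 188.5 7.159010887145996 68.0
s 198.52564144134521 180.75641059875488 6.9266180992126465 86.5
s 238.44117736816406 177.85294151306152 24.233856201171875 99.0
```

View pics/c7.png

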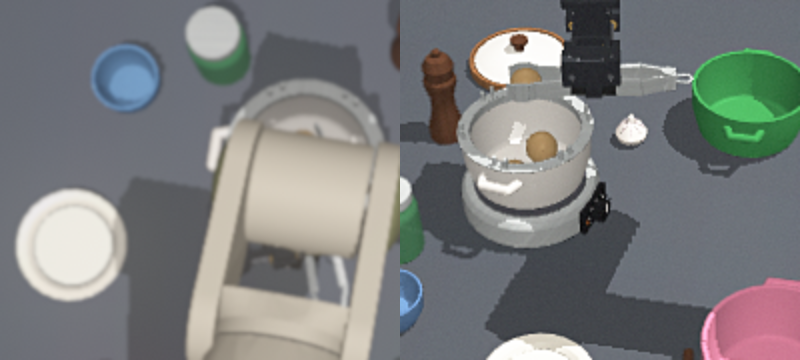

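The side view shows the potato in the jaws at about (242,189), over the middle of the pot, with two potatoes still inside. The plate is empty and in place, and the arm is still. Handing in.

```bash
python3 -c "
from h import *
print(robot.sign_off());o=robot.get_obs();print(o['t'],o['tcp_pos'],o['gripper_width'])"
```

```text
the job is handed in; nothing more can be done
None
the job is handed in; nothing more can be done
```

The tongs are holding the potato still over the middle of the pot, and the job is handed in. I gripped the tongs by their sleeves, closed the jaws on the potato (32 mm at the sleeves, 28 N squeeze) and lifted it straight off the plate. The gripper itself did not touch the food.

**Last checks (at about 14.6 s of the 51 s):**
- **Position:** I estimate the potato's centre at (586, 54, 217) mm, against a measured pot axis of about (585, 53). Its underside is about 37 mm above the fork ring's pin tops.
- **Steadiness:** the grip width held at 31.9 mm and the arm was at rest.
- **Surroundings:** in the pictures the plate, pot, ring and the other things in view looked unmoved, and the two potatoes were still in the pot.

**What I couldn't confirm:**
- The arm blocked the top camera at the end, so the final position rests on the side view and the arm's own pose. In the side view the jaws partly covered the potato, and its visible part was within 3 pixels of where I expected it.
- The sign-off reported no verdict. My state reading after it was refused, so I have no numbers for the second after hand-in.

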